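# Stir the knobs and put the paddle back

### The job

Take the wooden paddle from the tool block and stir the oiled knobs round in the fixed pot with it until all six together are at least their own width (38 mm) away from where each lay. Then put the paddle back upright in its own slot in the block, fully home, and let go. Keep all the knobs in the pot and do not disturb the other things on the bench.

Things in the scene. Friction and masses are not known exactly. Their poses are not given: they have to be found in the camera images.
- paddle: Flat wooden stirring paddle, 165 mm long, standing upright, blade down, in the middle slot of the rack. Origin: centre of the blade's lower end; its z runs up the paddle to the handle's end (z = 165). Blade 22 mm wide (along its x) and 8 mm thick (along its y) from z = 0 to 90; handle 20 mm (x) by 16 mm (y) from z = 90 to 165. 50 g.
- rack: Dark wooden tool block fixed to the bench, 70 mm (its x) x 200 mm (its y) x 60 mm high, origin under its centre. Three upright openings in its top, each 45 mm deep (floors 15 mm above the bench): the middle slot at its centre, 28 mm (x) by 14 mm (y), holds the paddle; a round hole at y = -68 mm holds a file; a narrow slot at y = +68 mm, 31 by 7 mm, is empty. The mouths are chamfered by 3 mm.
- pot: Round steel pot fixed on the bench between four low wooden cleats (18 mm high, to 122 mm from the centre). Origin under its centre. 66 mm high, 202 mm across the rim, wall 3 mm; flat inner floor of radius 95 mm, 5 mm above the bench, upright side (a knob against it has its centre 76 mm from the pot's). Wire lugs on its +y and -y sides reach 124 mm from the centre.
- knob0: One of six alike turned wooden knobs, freshly oiled and slippery, lying in a loose ring on the pot's floor, about 60 mm from its centre: 38 mm across, 28 mm high, 20 g. Origin: centre of its underside.
- knob1: One of six alike turned wooden knobs, freshly oiled and slippery, lying in a loose ring on the pot's floor, about 60 mm from its centre: 38 mm across, 28 mm high, 20 g. Origin: centre of its underside.
- knob2: One of six alike turned wooden knobs, freshly oiled and slippery, lying in a loose ring on the pot's floor, about 60 mm from its centre: 38 mm across, 28 mm high, 20 g. Origin: centre of its underside.
- knob3: One of six alike turned wooden knobs, freshly oiled and slippery, lying in a loose ring on the pot's floor, about 60 mm from its centre: 38 mm across, 28 mm high, 20 g. Origin: centre of its underside.
- knob4: One of six alike turned wooden knobs, freshly oiled and slippery, lying in a loose ring on the pot's floor, about 60 mm from its centre: 38 mm across, 28 mm high, 20 g. Origin: centre of its underside.
- knob5: One of six alike turned wooden knobs, freshly oiled and slippery, lying in a loose ring on the pot's floor, about 60 mm from its centre: 38 mm across, 28 mm high, 20 g. Origin: centre of its underside.
- file: Bystander, loose: small file standing in the round hole of the rack, round wooden handle 22 across, top 105 above its foot and 120 above the bench; origin at its foot (mm).
- oil: Bystander, loose: brown oil bottle, 60 across, 150 high; origin under its centre (mm).
- tin: Bystander, loose: low steel tin, 54 across, 30 high; origin under its centre (mm).
- sander: Bystander, loose: cork sanding block, 110 x 60 x 38; origin under its centre (mm).
- driver: Bystander, loose: screwdriver, 200 long, lying; origin near its middle, on the underside (mm).
- mallet: Bystander, loose: hammer, 260 long, lying; origin near its middle, on the underside (mm).
There are look-alikes about, which are no part of the job. What is shaped like the knob0 but green or turquoise is not meant. Leave any black look-alike of the knob2 alone.

How it is judged:
On the way, in this order (a step that is already met when the one before it is completed fails the run):
1. the paddle's blade is down in the pot, its end less than 30 mm above the bench (horizontal distance between paddle and pot below 0.09 m and z of paddle in the frame of pot below 0.03 m), for 0.05 s.
2. with the blade down in the pot, all six knobs are at the same time more than 30 mm from where each lay at the start (all of step 1 and distance of each of knob0, knob1, knob2, knob3, knob4, knob5 from where it was at the start of the episode above 0.03 m), for 0.05 s.
3. the paddle is back in its slot, fully home (z of paddle in the frame of rack below 0.021 m and horizontal distance between paddle and rack below 0.008 m and angle between paddle's own z axis and vertical below 0.2 rad), for 0.2 s.
At the end, for the whole second after the job is handed in: Paddle at rest in the rack's middle slot: lower end within 6 mm of the slot floor and 8 mm of its centre, lean under 0.2 rad. All knobs at rest in the pot, within 100 mm of its axis, under 60 mm high (all of step 3 and linear speed of each of paddle, knob0, knob1, knob2, knob3, knob4, knob5 below 0.02 m/s and horizontal distance between each of knob0, knob1, knob2, knob3, knob4, knob5 and pot below 0.1 m and z of each of knob0, knob1, knob2, knob3, knob4, knob5 in the frame of pot below 0.06 m); the robot touches nothing.
It fails at once if a knob leaves the pot (horizontal distance between any of knob0, knob1, knob2, knob3, knob4, knob5 and pot above 0.115 m).
It fails at once if a bystander is moved by more than 30 mm (distance of any of file, oil, tin, sander, driver, mallet from where it was at the start of the episode above 0.03 m).
It also fails if it takes over 72 s, if anything falls off the work surface, if the arm or the gripper's body presses on something with over 40 N, if the wrist force passes 120 N, or if a joint passes its speed limit or range.

### The arm

A 6-joint arm with a two-finger parallel gripper is mounted at the origin on the work surface. World frame = base frame: x ahead of the robot, y to its left, z up, the work surface at z = 0. Lengths are in m, angles in rad, forces in N, time in s.
With the tool pointing down it reaches from about 0.375 to 0.975 m from the base axis. Payload 3.8 kg.
Tool frame: the origin (TCP) lies at the very end of the fingers, on their centre line; the grasp point (between the pads) lies 19 mm behind it; z points along the fingers, y is the line along which they close (so a half turn about z gives the same grasp; the last joint's range is limited). The gripper opens to 85 mm and grips with 20 to 120 N. Pads are 22 mm wide; open, the fingers measure 114 mm over their backs; the gripper's body (76 mm by 85 mm) begins 54 mm behind the grasp point. The pads swing forward as they close: fully open they stand 13 mm farther back than shut.
Start: joints at [1.229, 0.264, 1.604, -0, 1.274, -0.037], TCP at [0.203, 0.644, 0.231] pointing down, gripper open.
Joint ranges: [-2.63, 2.63], [-0.94, 2.18], [0.31, 2.57], [-1.31, 4.45], [0, 2.66], [-2.55, 2.55]. Speed limits (rad/s): [2.57, 2.57, 3.14, 3.14, 3.14, 3.14].

### API

Orientations are given as a unit quaternion [x, y, z, w].
In Python, from workcell import robot gives the robot as it stands.
- The arm moves only by the tool jog_arm, never from a script. Its argument "plan" is a list of rows, each an object with "gripper": the opening, from 0 (shut) to 1 (fully open); "offset": the shift along the tool's x, y, z in mm, a list of three; "rotation": the turn, a rotation vector about the tool's x, y, z in degrees, a list of three. A call has 1 to 12 rows; each row is the pose to reach, as a shift and turn from the pose commanded when the call began, along the tool's axes at that moment; what a row does not reach only later rows make up. A row lasts 1/12 s, in which the tool goes at most 41.7 mm and 7.16 degrees, less where a joint would pass 70% of its speed; a pose out of reach is approached as far as the arm can. A call with a gripper value outside its range is refused whole. The fingers move at their own pace and stop on an object; the grip force is fixed at half the most. Time passes only in rows, so rows that repeat a pose let the fingers close. It gives the time, the measured TCP pose, the force, the opening and the grip force at its end, in the units of the state.
- robot.read_state(): the state, without advancing time (a new reading comes with each control period).
- robot.read_camera(name): name is "side" or "top"; returns a dict with "frame" (480x640x3 uint8, red, green, blue), "camera_matrix" (3x3 intrinsics, pixels), "T" (4x4, takes a point from camera to world coordinates). Camera axes: x right, y down, z forward; pixel columns grow to the right and rows downward; lengths in m; the calibration is good to about 2 mm. A picture is of the moment at which its call begins. There is no depth.
- robot.job_done(): hands the job in; it is judged then, once.
Trained networks look in the newest picture that a camera, given by its name, has taken for a name from the list of things; names that differ only in an ending like _2 or _b are one class to them, and where a whole thing is asked for, a point or a joint stands for the part that bears it (a point fixed in the world has none). Each returns a list of dicts, best first, with "score" (0 to 1); they miss things now and then, are a little off and sometimes report something else, mostly with a low value. They report only what shows in the picture. A call takes as long as a camera call. They do not tell look-alikes from the thing itself.
- robot.boxes_of(camera, name): "pixel" ([column, row] in pixels, amid what is visible of it).
- robot.outline_of(camera, name): "pixels" (480x640 bool, what is visible of it) and "pixel" ([column, row] in pixels, amid what is visible of it).
- robot.spot_point(camera, name): "pixel" ([column, row] in pixels: a listed point, or the origin of a listed thing).
The state is a dict: "t": time; "q": joint angles; "joint_vel": joint speeds; "joint_torque": joint torques, N m; "eef_pos": TCP position; "orientation": TCP orientation; "contact_force": force on the tool from outside, world axes, zero at the start; "wrist_torque": the same for the moment, N m; "opening": finger opening in m; "gripper_force": force on a finger pad.
Only numpy, scipy, OpenCV 4.12 (cv2) and the standard library are available. Lean on these libraries where they do the work, as an engineer would, in place of code of your own. Each camera call takes 0.05 s, during which the arm holds its last target. There are 200 camera calls.

## Working session

There is one attempt and no reset: what is moved stays moved. The work goes in short steps, Python scripts to look and compute and a tool call to move; the robot and the scene stay as the last step left them, time stands still between calls to the robot, and variables do not carry over. Pictures are saved under pics/ and viewed, at most 10 in all, crops included, and the job is handed in when it is done.

Besides the shell and the picture viewer there is one more tool, called by a JSON object that holds its "api" and its "payload", one argument or row to a line. jog_arm: Moves the arm, as the interface text tells. Its arguments: {"type":"object","properties":{"plan":{"type":"array","items":{"type":"object","properties":{"gripper":{"type":"number"},"offset":{"type":"array","items":{"type":"number"}},"rotation":{"type":"array","items":{"type":"number"}}}}}},"required":["plan"]}

```bash
mkdir -p pics; cat > h.py <<'E'
from workcell import robot
import numpy as np, cv2
from scipy.spatial.transform import Rotation as R
def ray(cam,px,z):
    K=cam["camera_matrix"];T=cam["T"]
    d=T[:3,:3]@np.linalg.inv(K)@np.array([px[0],px[1],1.]);o=T[:3,3]
    return o+d*(z-o[2])/d[2]
def proj(cam,p):
    K=cam["camera_matrix"];T=cam["T"]
    c=np.linalg.inv(T)@np.append(p,1);u=K@c[:3];return u[:2]/u[2]
def save(cam,n): cv2.imwrite("pics/"+n,cv2.cvtColor(cam["frame"],cv2.COLOR_RGB2BGR))
E
python3 - <<'E'
from h import *
s=robot.read_state();print(s["t"],s["eef_pos"],s["orientation"],s["opening"])
for c in ("top","side"):
    m=robot.read_camera(c);save(m,c+"0.png");print(c,m["T"].round(3).tolist(),m["camera_matrix"][0,0])
    for n in ("paddle","rack","pot","knob0","file"):
        for d in robot.spot_point(c,n)[:8]: print(n,round(d["score"],2),np.round(d["pixel"]),ray(m,d["pixel"],{"paddle":.015,"file":.015,"knob0":.005}.get(n,0)).round(3)[:2])
E
```

```text
0.0 [0.20232863 0.64318526 0.22992521] [ 1.51823528e-01  9.88406950e-01 -1.12565929e-03 -2.26184980e-04] 0.08529446378148857
top [[0.011, -0.993, 0.12, 0.383], [-1.0, -0.011, 0.006, -0.012], [-0.005, -0.12, -0.993, 1.683], [0.0, 0.0, 0.0, 1.0]] 621.3412271258555
paddle 0.66 [238. 274.] [0.482 0.229]
rack 0.69 [246. 275.] [0.48  0.209]
rack 0.41 [262. 281.] [0.466 0.166]
pot 0.93 [391. 265.] [ 0.512 -0.184]
knob0 0.74 [412. 193.] [ 0.709 -0.242]
knob0 0.68 [404. 287.] [ 0.453 -0.218]
knob0 0.65 [406. 249.] [ 0.555 -0.224]
knob0 0.64 [370. 263.] [ 0.517 -0.127]
knob0 0.61 [387. 243.] [ 0.571 -0.172]
knob0 0.6 [476. 240.] [ 0.583 -0.414]
knob0 0.59 [462. 268.] [ 0.506 -0.376]
knob0 0.57 [420. 268.] [ 0.505 -0.26 ]
file 0.62 [322. 255.] [0.536 0.002]
file 0.6 [263. 279.] [0.47  0.161]
side [[0.791, -0.448, 0.417, 0.035], [-0.612, -0.575, 0.544, -0.754], [-0.004, -0.685, -0.729, 1.036], [0.0, 0.0, 0.0, 1.0]] 532.9363599769979
paddle 0.7 [231. 205.] [0.49  0.223]
rack 0.69 [228. 214.] [0.473 0.211]
pot 0.86 [334. 303.] [ 0.514 -0.199]
knob0 0.75 [309. 300.] [ 0.472 -0.157]
knob0 0.73 [356. 391.] [ 0.41 -0.4 ]
knob0 0.72 [411. 269.] [ 0.727 -0.238]
knob0 0.7 [415. 354.] [ 0.567 -0.413]
knob0 0.58 [383. 360.] [ 0.502 -0.38 ]
knob0 0.56 [320. 322.] [ 0.453 -0.223]
knob0 0.56 [318. 283.] [ 0.519 -0.131]
knob0 0.46 [343. 279.] [ 0.574 -0.16 ]
file 0.61 [237. 222.] [0.469 0.156]
```

View pics/top0.png

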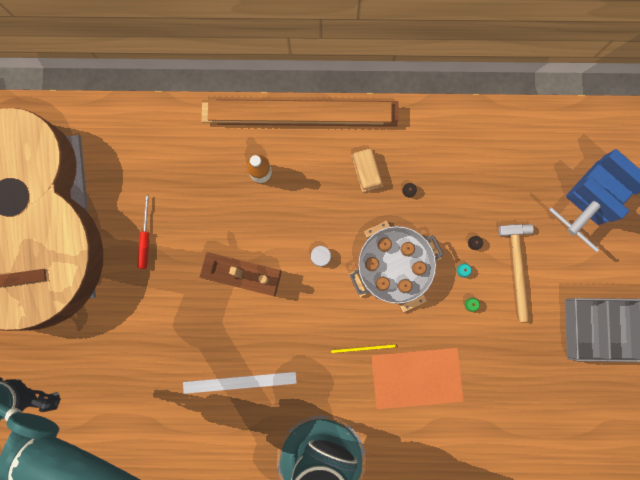

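View pics/side0.png

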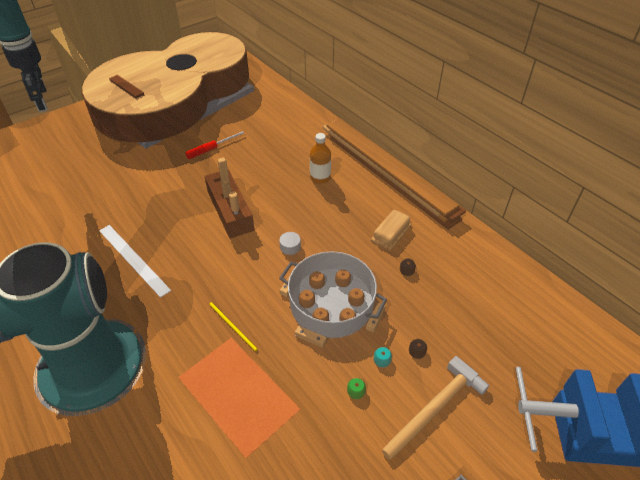

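The paddle candidates in the top view are the tall flat handle at (235,271), in the middle of the block, and the file's round handle at (263,279). I choose the first. The pot's six brown knobs are at (385,244), (408,249), (372,264), (419,268), (404,286) and (383,284). The black ones at (410,190) and (476,243), the turquoise one at (464,270) and the green one at (473,305) are look-alikes.

```bash
cat > fit.py <<'E'
from h import *
from scipy.optimize import minimize
def box(x0,x1,y0,y1,z0,z1): return np.array([[x,y,z] for x in (x0,x1) for y in (y0,y1) for z in (z0,z1)])/1000.
def cyl(cx,cy,r,z0,z1): return np.array([[cx+r*np.cos(a),cy+r*np.sin(a),z] for a in np.linspace(0,6.28,40) for z in (z0,z1)])/1000.
def sil(cam,parts,p,S=4):
    m=np.zeros((480*1,640*1),np.uint8);c,s=np.cos(p[2]),np.sin(p[2]);M=np.array([[c,-s,0],[s,c,0],[0,0,1]])
    for P in parts:
        W=P@M.T+[p[0],p[1],0]
        u=np.array([proj(cam,w) for w in W])
        cv2.fillConvexPoly(m,np.round(cv2.convexHull(u.astype(np.float32))*16).astype(np.int32),255,cv2.LINE_AA,4)
    return m/255.
def fit(cams,masks,parts,p0,yaw=True):
    def f(p):
        q=list(p)+([] if yaw else [0.]);e=0
        for c,m in zip(cams,masks): s=sil(c,parts,q);e+=np.abs(s-m).sum()/m.sum()
        return e
    n=3 if yaw else 2
    sim=np.array([p0[:n]]+[np.array(p0[:n])+d for d in np.diag([.01,.01,.08])[:n,:n]])
    r=minimize(f,p0[:n],method="Nelder-Mead",options=dict(initial_simplex=sim,xatol=1e-4,fatol=1e-4));return r.x,r.fun
rackparts=[box(-35,35,-100,100,0,60),box(-10,10,-8,8,60,180),cyl(0,-68,11,60,120)]
E
python3 - <<'E'
from fit import *
C={};rm={};pm={};km={}
for c in ("top","side"):
    C[c]=robot.read_camera(c)
    u=np.zeros((480,640),bool)
    for n in ("rack","paddle","file"):
        for d in robot.outline_of(c,n):
            if np.hypot(*(np.array(d["pixel"])-((242,275) if c=="top" else (229,203))))<40: u|=d["pixels"]; print(c,n,d["score"],d["pixel"],d["pixels"].sum())
    rm[c]=u.astype(float)
    p=np.zeros((480,640),bool)
    for n in ("pot","knob0"):
        for d in robot.outline_of(c,n):
            if np.hypot(*(np.array(d["pixel"])-((397,265) if c=="top" else (333,295))))<45:
                p|=d["pixels"]
                if n=="knob0":
                    cc=d["pixels"].nonzero();print(c,"knob",round(d["score"],2),np.round(d["pixel"]),ray(C[c],(cc[1].mean(),cc[0].mean()),.022).round(4)[:2])
    pm[c]=p.astype(float)
ks=("top","side")
for sel in (ks,("top",),("side",)):
    print(sel,"rack",fit([C[k] for k in sel],[rm[k] for k in sel],rackparts,[.476,.211,-.2]))
    print("pot",fit([C[k] for k in sel],[pm[k] for k in sel],[cyl(0,0,101,0,66)],[.512,-.19,0],False))
i=C["top"]["frame"][235:310,190:300];i2=C["side"]["frame"][145:245,190:270]
o=np.hstack([cv2.resize(i,(440,300),interpolation=2),cv2.resize(i2,(240,300),interpolation=2)])
cv2.imwrite("pics/crop1.png",o[:,:,::-1])
E
```

```text
top rack 0.56 [245.2, 271.4] 1977
top paddle 0.64 [233.9, 272.4] 112
top file 0.43 [262.6, 280.5] 64
top knob 0.73 [379. 282.] [ 0.4618 -0.1577]
top knob 0.68 [404. 288.] [ 0.4558 -0.2176]
top knob 0.64 [386. 242.] [ 0.5663 -0.1647]
top knob 0.56 [373. 262.] [ 0.5141 -0.131 ]
top knob 0.52 [419. 268.] [ 0.504  -0.2564]
top knob 0.47 [405. 250.] [ 0.5553 -0.2249]
side rack 0.73 [229.0, 208.2] 1633
side paddle 0.74 [226.0, 174.6] 344
side paddle 0.25 [228.1, 210.4] 1475
side file 0.67 [237.1, 202.3] 163
side knob 0.8 [342. 277.] [ 0.568  -0.1639]
side knob 0.76 [316. 279.] [ 0.5134 -0.1319]
side knob 0.62 [357. 298.] [ 0.5554 -0.2272]
side knob 0.58 [309. 298.] [ 0.4626 -0.159 ]
side knob 0.48 [345. 314.] [ 0.5073 -0.25  ]
side knob 0.45 [320. 313.] [ 0.4615 -0.2148]
('top', 'side') rack (array([ 0.48319118,  0.21950781, -0.23528917]), np.float64(0.14674782175026457))
pot (array([ 0.50993603, -0.1911743 ]), np.float64(0.3348043543650768))
('top',) rack (array([ 0.48146015,  0.21794982, -0.23049796]), np.float64(0.07085932857991682))
pot (array([ 0.51352048, -0.19476452]), np.float64(0.176890545056635))
('side',) rack (array([ 0.4844556 ,  0.22139864, -0.24241164]), np.float64(0.05927394213499354))
pot (array([ 0.50971598, -0.19033249]), np.float64(0.15031535713281008))
```

View pics/crop1.png

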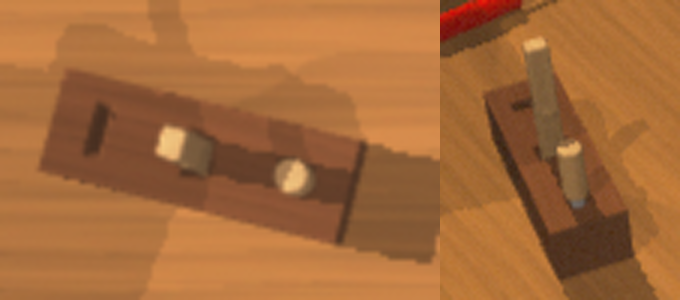

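The crop confirms it: the flat square handle in the block's middle is the paddle, and the round one to its right is the file. I'll now work out the approach.

```bash
cat >> h.py <<'E'
def goto(x,y,z,az,s=None,cmd=None):
    """offset mm / rotvec deg from the current pose to TCP xyz, tool down, tool y at azimuth az (deg)"""
    s=s or robot.read_state();Rc=R.from_quat(s["orientation"]);a=np.radians(az)
    Y=np.array([np.cos(a),np.sin(a),0]);Z=np.array([0,0,-1.]);X=np.cross(Y,Z)
    Rt=R.from_matrix(np.c_[X,Y,Z])
    return (Rc.inv().apply(np.array([x,y,z])-s["eef_pos"])*1000).round(1).tolist(),(Rc.inv()*Rt).as_rotvec(degrees=True).round(1).tolist()
E
python3 -c "
from h import *
print(goto(.483,.2195,.25,-13.5))"
```

```text
([-394.8, -320.7, -18.7], [0.0, 0.0, 86.0])
```

{"api": "jog_arm", "payload": {
  "plan": [
    {"gripper":1,"offset":[-33,-27,-18],"rotation":[0,0,7]},
    {"gripper":1,"offset":[-66,-54,-18],"rotation":[0,0,14]},
    {"gripper":1,"offset":[-99,-80,-18],"rotation":[0,0,21]},
    {"gripper":1,"offset":[-132,-107,-18],"rotation":[0,0,28]},
    {"gripper":1,"offset":[-165,-134,-18],"rotation":[0,0,35]},
    {"gripper":1,"offset":[-197,-160,-18],"rotation":[0,0,42]},
    {"gripper":1,"offset":[-230,-187,-18],"rotation":[0,0,49]},
    {"gripper":1,"offset":[-263,-214,-18],"rotation":[0,0,56]},
    {"gripper":1,"offset":[-296,-240,-18],"rotation":[0,0,63]},
    {"gripper":1,"offset":[-329,-267,-18],"rotation":[0,0,70]},
    {"gripper":1,"offset":[-362,-294,-18],"rotation":[0,0,78]},
    {"gripper":1,"offset":[-394.8,-320.7,-18.7],"rotation":[0,0,86]}
  ]
}}

```text
t: 2.2
eef_pos: [0.4771, 0.2276, 0.2502]
orientation: [0.778, 0.628, 0.0, 0.0]
contact_force: [0.4, -0.1, -0.3]
opening: 0.0854
gripper_force: 0.0
```

```bash
python3 - <<'E'
from h import *
m=robot.read_camera("side");print(robot.read_state()["eef_pos"])
f=m["frame"].copy()
for p,c in (((.483,.2195,.18),(0,255,0)),((.483,.2195,.105),(255,0,0)),((.467,.153,.12),(0,0,255))):
    u=proj(m,np.array(p));cv2.circle(f,tuple(int(round(v)) for v in u),1,c,-1)
o=cv2.resize(f[80:260,150:330],(600,600),interpolation=cv2.INTER_NEAREST)
cv2.imwrite("pics/c2.png",o[:,:,::-1]);print(goto(.483,.2195,.13,-13.5))
E
```

```text
[0.48123681 0.22138799 0.2503421 ]
([-1.0, 1.5, 120.4], [0.3, 0.2, 0.8])
```

View pics/c2.png

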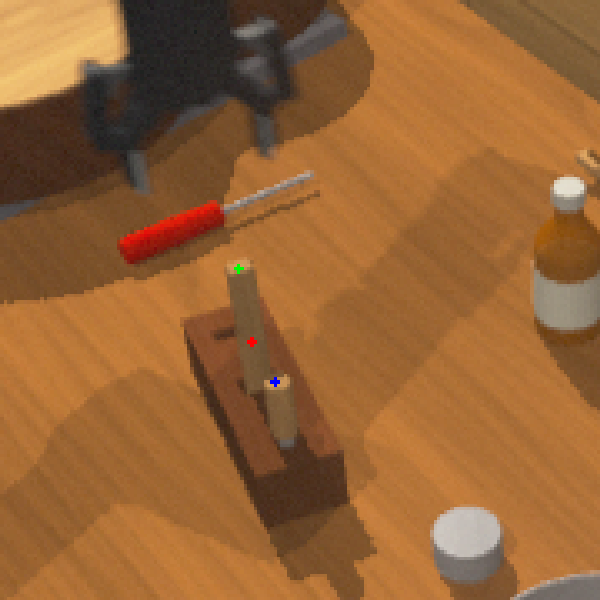

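The projected paddle-top and file-top points sit on their handles (crop pixels (238,268) and (275,381)), so the fit holds and I'll descend and grip.

{"api": "jog_arm", "payload": {
  "plan": [
    {"gripper":1,"offset":[-1,1.5,20],"rotation":[0,0,0]},
    {"gripper":1,"offset":[-1,1.5,50],"rotation":[0,0,0]},
    {"gripper":1,"offset":[-1,1.5,80],"rotation":[0,0,0]},
    {"gripper":1,"offset":[-1,1.5,105],"rotation":[0,0,0]},
    {"gripper":1,"offset":[-1,1.5,120],"rotation":[0,0,0]},
    {"gripper":1,"offset":[-1,1.5,120],"rotation":[0,0,0]},
    {"gripper":0,"offset":[-1,1.5,120],"rotation":[0,0,0]},
    {"gripper":0,"offset":[-1,1.5,120],"rotation":[0,0,0]},
    {"gripper":0,"offset":[-1,1.5,120],"rotation":[0,0,0]},
    {"gripper":0,"offset":[-1,1.5,120],"rotation":[0,0,0]},
    {"gripper":0,"offset":[-1,1.5,120],"rotation":[0,0,0]},
    {"gripper":0,"offset":[-1,1.5,120],"rotation":[0,0,0]}
  ]
}}

```text
t: 3.25
eef_pos: [0.4798, 0.2285, 0.1313]
orientation: [0.776, 0.631, 0.002, 0.001]
contact_force: [3.6, -1.2, -0.2]
opening: 0.019
gripper_force: 57.7
```

```bash
python3 - <<'E'
from h import *
s=robot.read_state();print({k:np.round(s[k],4) for k in ("t","eef_pos","opening","gripper_force","contact_force","q")});np.save("grip.npy",np.r_[s["eef_pos"],s["orientation"]])
print(s["orientation"])
E
```

```text
{'t': np.float64(3.25), 'eef_pos': array([0.4798, 0.2285, 0.1313]), 'opening': np.float64(0.019), 'gripper_force': np.float64(57.7113), 'contact_force': array([ 3.6299, -1.2164, -0.2334]), 'q': array([ 3.9850e-01,  7.5900e-02,  2.0165e+00, -1.7000e-03,  1.0440e+00,
        6.0430e-01])}
[0.77573374 0.63105436 0.00233758 0.00144795]
```

The first move fell short of its last row by about 9 mm, so I'll regrip centred.

```bash
python3 - <<'E'
from h import *
m=robot.read_camera("side");s=robot.read_state();print(s["eef_pos"],s["joint_vel"].round(3) if hasattr(s["joint_vel"],'round') else s["joint_vel"]);print(goto(.483,.2195,.13,-13.5))
o=cv2.resize(m["frame"][100:230,170:300],(600,600),interpolation=cv2.INTER_NEAREST)
cv2.imwrite("pics/c3.png",o[:,:,::-1])
E
```

```text
[0.47972049 0.22840799 0.13126705] [-0.004  0.002 -0.003  0.004  0.002  0.   ]
([-8.1, 5.0, 1.3], [0.3, -0.1, 1.7])
```

View pics/c3.png

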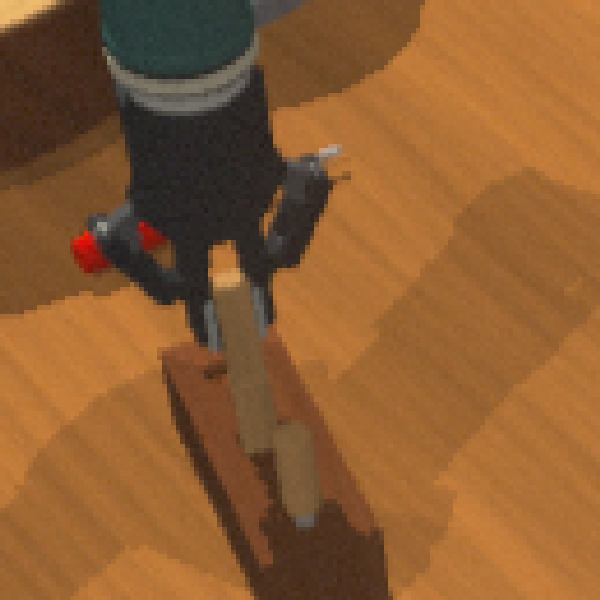

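The picture shows the pads gripping only the handle's far side, as computed. I'll regrip 8 mm nearer.

{"api": "jog_arm", "payload": {
  "plan": [
    {"gripper":0.6,"offset":[0,0,0],"rotation":[0,0,0]},
    {"gripper":0.6,"offset":[0,0,0],"rotation":[0,0,0]},
    {"gripper":0.6,"offset":[-4,2,0],"rotation":[0,0,0.8]},
    {"gripper":0.6,"offset":[-8.5,4,1],"rotation":[0,0,1.7]},
    {"gripper":0.6,"offset":[-8.5,4,1],"rotation":[0,0,1.7]},
    {"gripper":0.6,"offset":[-8.5,4,1],"rotation":[0,0,1.7]},
    {"gripper":0,"offset":[-8.5,4,1],"rotation":[0,0,1.7]},
    {"gripper":0,"offset":[-8.5,4,1],"rotation":[0,0,1.7]},
    {"gripper":0,"offset":[-8.5,4,1],"rotation":[0,0,1.7]},
    {"gripper":0,"offset":[-8.5,4,1],"rotation":[0,0,1.7]},
    {"gripper":0,"offset":[-8.5,4,1],"rotation":[0,0,1.7]},
    {"gripper":0,"offset":[-8.5,4,1],"rotation":[0,0,1.7]}
  ]
}}

```text
t: 4.3
eef_pos: [0.4801, 0.2191, 0.129]
orientation: [0.785, 0.619, 0.0, 0.0]
contact_force: [1.7, 0.4, -0.2]
opening: 0.0194
gripper_force: 59.0
```

```bash
python3 - <<'E'
from h import *
s=robot.read_state();print({k:np.round(s[k],4) for k in ("t","eef_pos","opening","gripper_force","contact_force","wrist_torque")});np.save("grip.npy",np.r_[s["eef_pos"],s["orientation"]])
print(s["orientation"],goto(.483,.2195,.13,-13.5))
E
```

```text
{'t': np.float64(4.3), 'eef_pos': array([0.4801, 0.2191, 0.129 ]), 'opening': np.float64(0.0194), 'gripper_force': np.float64(59.013), 'contact_force': array([ 1.7337,  0.4462, -0.202 ]), 'wrist_torque': array([-0.0808, -0.2536, -0.0282])}
[7.85216352e-01 6.19221422e-01 2.75891684e-04 1.88288172e-04] ([1.1, 2.7, -1.0], [0.0, -0.0, 0.0])
```

{"api": "jog_arm", "payload": {
  "plan": [
    {"gripper":0,"offset":[0,0,-10],"rotation":[0,0,0]},
    {"gripper":0,"offset":[0,0,-22],"rotation":[0,0,0]},
    {"gripper":0,"offset":[0,0,-36],"rotation":[0,0,0]},
    {"gripper":0,"offset":[0,0,-50],"rotation":[0,0,0]},
    {"gripper":0,"offset":[0,0,-68],"rotation":[0,0,0]},
    {"gripper":0,"offset":[0,0,-90],"rotation":[0,0,0]},
    {"gripper":0,"offset":[0,0,-110],"rotation":[0,0,0]},
    {"gripper":0,"offset":[0,0,-128],"rotation":[0,0,0]},
    {"gripper":0,"offset":[0,0,-140],"rotation":[0,0,0]},
    {"gripper":0,"offset":[0,0,-140],"rotation":[0,0,0]},
    {"gripper":0,"offset":[0,0,-140],"rotation":[0,0,0]}
  ]
}}

```text
t: 5.22
eef_pos: [0.4799, 0.2193, 0.2699]
orientation: [0.785, 0.619, 0.001, 0.0]
contact_force: [0.6, -0.3, -1.2]
opening: 0.019
gripper_force: 59.3
```

```bash
python3 - <<'E'
from h import *
s=robot.read_state();print({k:np.round(s[k],4) for k in ("t","eef_pos","opening","gripper_force","contact_force","wrist_torque")})
a=np.radians(234);print(goto(.511+.06*np.cos(a),-.192+.06*np.sin(a),.269,-126))
E
```

```text
{'t': np.float64(5.2167), 'eef_pos': array([0.4799, 0.2193, 0.2699]), 'opening': np.float64(0.019), 'gripper_force': np.float64(59.3178), 'contact_force': array([ 0.5884, -0.2836, -1.1648]), 'wrist_torque': array([-0.028 ,  0.0023,  0.0199])}
([-448.2, 103.2, 0.5], [-0.0, -0.1, 112.5])
```

{"api": "jog_arm", "payload": {
  "plan": [
    {"gripper":0,"offset":[-20,5,0],"rotation":[0,0,4]},
    {"gripper":0,"offset":[-50,12,0],"rotation":[0,0,10]},
    {"gripper":0,"offset":[-85,20,0],"rotation":[0,0,16]},
    {"gripper":0,"offset":[-120,28,0],"rotation":[0,0,22]},
    {"gripper":0,"offset":[-155,36,0],"rotation":[0,0,28]},
    {"gripper":0,"offset":[-190,44,0],"rotation":[0,0,34]},
    {"gripper":0,"offset":[-225,52,0],"rotation":[0,0,40]},
    {"gripper":0,"offset":[-260,60,0],"rotation":[0,0,46]},
    {"gripper":0,"offset":[-295,68,0],"rotation":[0,0,52]},
    {"gripper":0,"offset":[-330,76,0],"rotation":[0,0,58]},
    {"gripper":0,"offset":[-360,83,0],"rotation":[0,0,64]},
    {"gripper":0,"offset":[-380,88,0],"rotation":[0,0,69]}
  ]
}}

```text
t: 6.22
eef_pos: [0.4752, -0.1733, 0.2668]
orientation: [0.998, 0.062, -0.002, -0.0]
contact_force: [0.3, -0.7, -0.5]
opening: 0.0188
gripper_force: 59.2
```

{"api": "jog_arm", "payload": {
  "plan": [
    {"gripper":0,"offset":[0,0,0],"rotation":[0,0,6]},
    {"gripper":0,"offset":[0,0,0],"rotation":[0,0,12]},
    {"gripper":0,"offset":[0,0,0],"rotation":[0,0,18]},
    {"gripper":0,"offset":[0,0,0],"rotation":[0,0,24]},
    {"gripper":0,"offset":[0,0,0],"rotation":[0,0,30]},
    {"gripper":0,"offset":[0,0,0],"rotation":[0,0,36]},
    {"gripper":0,"offset":[0,0,0],"rotation":[0,0,41]},
    {"gripper":0,"offset":[0,0,0],"rotation":[0,0,43.5]},
    {"gripper":0,"offset":[0,0,0],"rotation":[0,0,43.5]},
    {"gripper":0,"offset":[0,0,0],"rotation":[0,0,43.5]}
  ]
}}

```text
t: 7.05
eef_pos: [0.4758, -0.1706, 0.2673]
orientation: [0.951, -0.308, -0.002, -0.0]
contact_force: [-0.2, -0.1, -0.5]
opening: 0.0194
gripper_force: 59.2
```

```bash
python3 - <<'E'
from h import *
s=robot.read_state();print(s["t"],s["eef_pos"].round(4) if hasattr(s["eef_pos"],"round") else s["eef_pos"])
a=np.radians(234);print(goto(.511+.06*np.cos(a),-.192+.06*np.sin(a),.124,-126))
E
```

```text
7.05 [ 0.4758 -0.1706  0.2673]
([41.4, 56.7, 143.2], [0.0, 0.2, 0.1])
```

{"api": "jog_arm", "payload": {
  "plan": [
    {"gripper":0,"offset":[10,14,0],"rotation":[0,0,0]},
    {"gripper":0,"offset":[22,30,0],"rotation":[0,0,0]},
    {"gripper":0,"offset":[34,46,10],"rotation":[0,0,0]},
    {"gripper":0,"offset":[41.4,56.7,25],"rotation":[0,0.2,0]},
    {"gripper":0,"offset":[41.4,56.7,45],"rotation":[0,0.2,0]},
    {"gripper":0,"offset":[41.4,56.7,60],"rotation":[0,0.2,0]},
    {"gripper":0,"offset":[41.4,56.7,60],"rotation":[0,0.2,0]},
    {"gripper":0,"offset":[41.4,56.7,60],"rotation":[0,0.2,0]}
  ]
}}

```text
t: 7.72
eef_pos: [0.4758, -0.2406, 0.2073]
orientation: [0.951, -0.309, -0.0, 0.0]
contact_force: [0.4, 0.7, 0.2]
opening: 0.0194
gripper_force: 59.3
```

```bash
python3 - <<'E'
from h import *
m=robot.read_camera("side");t=robot.read_camera("top");s=robot.read_state();print(s["eef_pos"])
a=np.radians(234);print(goto(.511+.06*np.cos(a),-.192+.06*np.sin(a),.124,-126))
def d(c,p,col): cv2.circle(c["frame"],tuple(int(round(v)) for v in proj(c,np.array(p))),0,col,-1)
for c in (m,t):
    for k in ((.462,-.158),(.458,-.216),(.567,-.164),(.514,-.131),(.505,-.253),(.555,-.226)): d(c,k+(.033,),(0,0,255))
    for q in np.linspace(0,6.28,24): d(c,(.511+.1*np.cos(q),-.192+.1*np.sin(q),.066),(0,255,0))
    d(c,(s["eef_pos"][0],s["eef_pos"][1],s["eef_pos"][2]-.114),(255,0,255))
o=np.hstack([cv2.resize(m["frame"][200:350,270:400],(400,462),interpolation=0),cv2.resize(t["frame"][210:325,340:440],(400,462),interpolation=0)])
cv2.imwrite("pics/c4.png",o[:,:,::-1])
E
```

```text
[ 0.4773486  -0.24130039  0.20961573]
([-2.1, 0.3, 85.6], [-0.0, -0.3, 0.1])
```

View pics/c4.png

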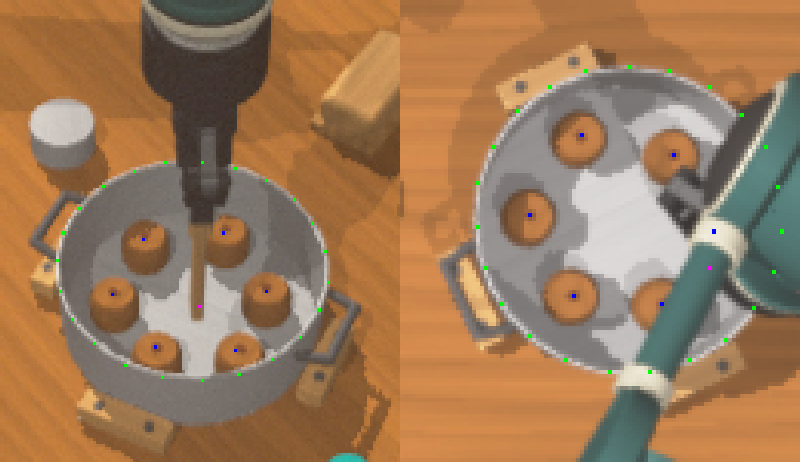

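The pot circle and all six knob points match the picture, and the blade hangs straight in the gap at side-crop pixel (197,310). I'll lower it.

{"api": "jog_arm", "payload": {
  "plan": [
    {"gripper":0,"offset":[-1,0,12],"rotation":[0,0,0]},
    {"gripper":0,"offset":[-1,0,28],"rotation":[0,0,0]},
    {"gripper":0,"offset":[-1,0,45],"rotation":[0,0,0]},
    {"gripper":0,"offset":[-1,0,60],"rotation":[0,0,0]},
    {"gripper":0,"offset":[-1,0,72],"rotation":[0,0,0]},
    {"gripper":0,"offset":[-1,0,80],"rotation":[0,0,0]},
    {"gripper":0,"offset":[-1,0,82],"rotation":[0,0,0]},
    {"gripper":0,"offset":[-1,0,82],"rotation":[0,0,0]}
  ]
}}

```text
t: 8.48
eef_pos: [0.4762, -0.2406, 0.1264]
orientation: [0.951, -0.309, 0.001, 0.0]
contact_force: [-0.0, 0.3, 0.1]
opening: 0.0193
gripper_force: 59.3
```

```bash
python3 - <<'E'
from h import *
s=robot.read_state();e=s["eef_pos"];print(s["t"],e,s["contact_force"],np.hypot(e[0]-.511,e[1]+.192),goto(*e,-126))
E
```

```text
8.4833 [ 0.47617003 -0.24058952  0.126392  ] [-0.03998777  0.32979764  0.09050984] 0.05978350584058259 ([0.0, 0.0, 0.0], [0.0, -0.2, 0.0])
```

{"api": "jog_arm", "payload": {
  "plan": [
    {"gripper":0,"offset":[4.3,0.8,0],"rotation":[0,0,-4]},
    {"gripper":0,"offset":[8.6,1.4,0],"rotation":[0,0,-8]},
    {"gripper":0,"offset":[13.1,1.6,0],"rotation":[0,0,-12]},
    {"gripper":0,"offset":[17.6,1.5,0],"rotation":[0,0,-16]},
    {"gripper":0,"offset":[22.2,1.1,0],"rotation":[0,0,-20]},
    {"gripper":0,"offset":[26.8,0.3,0],"rotation":[0,0,-24]},
    {"gripper":0,"offset":[31,-1.7,0],"rotation":[0,0,-28]},
    {"gripper":0,"offset":[35,-4,0],"rotation":[0,0,-32]},
    {"gripper":0,"offset":[38.8,-6.6,0],"rotation":[0,0,-36]},
    {"gripper":0,"offset":[42.4,-9.4,0],"rotation":[0,0,-40]},
    {"gripper":0,"offset":[45.9,-12.5,0],"rotation":[0,0,-44]},
    {"gripper":0,"offset":[49,-15.8,0],"rotation":[0,0,-48]}
  ]
}}

```text
t: 9.48
eef_pos: [0.5264, -0.2573, 0.1284]
orientation: [0.994, 0.106, 0.002, 0.002]
contact_force: [0.3, 0.6, -1.0]
opening: 0.0194
gripper_force: 59.3
```

{"api": "jog_arm", "payload": {
  "plan": [
    {"gripper":0,"offset":[4.6,-0.2,0],"rotation":[0,0,-4]},
    {"gripper":0,"offset":[9.2,-0.6,0],"rotation":[0,0,-8]},
    {"gripper":0,"offset":[13.7,-1.4,0],"rotation":[0,0,-12]},
    {"gripper":0,"offset":[18.2,-2.6,0],"rotation":[0,0,-16]},
    {"gripper":0,"offset":[22.6,-4,0],"rotation":[0,0,-20]},
    {"gripper":0,"offset":[26.8,-5.7,0],"rotation":[0,0,-24]},
    {"gripper":0,"offset":[31,-7.7,0],"rotation":[0,0,-28]},
    {"gripper":0,"offset":[35,-10,0],"rotation":[0,0,-32]},
    {"gripper":0,"offset":[38.8,-12.6,0],"rotation":[0,0,-36]},
    {"gripper":0,"offset":[42.4,-15.4,0],"rotation":[0,0,-40]},
    {"gripper":0,"offset":[45.9,-18.5,0],"rotation":[0,0,-44]},
    {"gripper":0,"offset":[49,-21.8,0],"rotation":[0,0,-48]}
  ]
}}

```text
t: 10.48
eef_pos: [0.5697, -0.2257, 0.1285]
orientation: [0.865, 0.502, 0.001, 0.003]
contact_force: [0.3, -1.1, -0.6]
opening: 0.0195
gripper_force: 59.3
```

```bash
python3 - <<'E'
from h import *
m=robot.read_camera("side");s=robot.read_state();e=s["eef_pos"];print(s["t"],e,s["contact_force"],np.hypot(e[0]-.511,e[1]+.192),np.degrees(np.arctan2(e[1]+.192,e[0]-.511)))
cv2.imwrite("pics/c5.png",cv2.resize(m["frame"][220:350,270:400],(400,400),interpolation=2)[:,:,::-1])
E
```

```text
10.5333 [ 0.5700863  -0.22493192  0.12846388] [ 0.08274574 -0.11964127 -1.27721921] 0.0676439334022318 -29.133233360476293
```

View pics/c5.png

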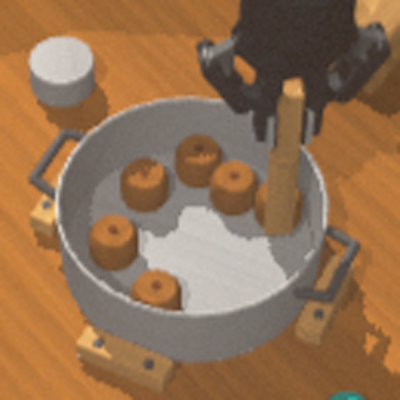

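The blade is pushing the knobs round: six are in the pot, two of them gathered ahead of it near crop pixels (278,205) and (233,187). I'll carry on stirring.

{"api": "jog_arm", "payload": {
  "plan": [
    {"gripper":0,"offset":[4.6,-0.2,0],"rotation":[0,0,-4]},
    {"gripper":0,"offset":[9.2,-0.6,0],"rotation":[0,0,-8]},
    {"gripper":0,"offset":[13.7,-1.4,0],"rotation":[0,0,-12]},
    {"gripper":0,"offset":[18.2,-2.6,0],"rotation":[0,0,-16]},
    {"gripper":0,"offset":[22.6,-4,0],"rotation":[0,0,-20]},
    {"gripper":0,"offset":[26.8,-5.7,0],"rotation":[0,0,-24]},
    {"gripper":0,"offset":[31,-7.7,0],"rotation":[0,0,-28]},
    {"gripper":0,"offset":[35,-10,0],"rotation":[0,0,-32]},
    {"gripper":0,"offset":[38.8,-12.6,0],"rotation":[0,0,-36]},
    {"gripper":0,"offset":[42.4,-15.4,0],"rotation":[0,0,-40]},
    {"gripper":0,"offset":[45.9,-18.5,0],"rotation":[0,0,-44]},
    {"gripper":0,"offset":[49,-21.8,0],"rotation":[0,0,-48]}
  ]
}}

```text
t: 11.53
eef_pos: [0.5751, -0.1722, 0.1282]
orientation: [0.587, 0.81, 0.0, 0.003]
contact_force: [-0.3, 0.0, 0.1]
opening: 0.0192
gripper_force: 59.3
```

{"api": "jog_arm", "payload": {
  "plan": [
    {"gripper":0,"offset":[4.6,-0.2,0],"rotation":[0,0,-4]},
    {"gripper":0,"offset":[9.2,-0.6,0],"rotation":[0,0,-8]},
    {"gripper":0,"offset":[13.7,-1.4,0],"rotation":[0,0,-12]},
    {"gripper":0,"offset":[18.2,-2.6,0],"rotation":[0,0,-16]},
    {"gripper":0,"offset":[22.6,-4,0],"rotation":[0,0,-20]},
    {"gripper":0,"offset":[26.8,-5.7,0],"rotation":[0,0,-24]},
    {"gripper":0,"offset":[31,-7.7,0],"rotation":[0,0,-28]},
    {"gripper":0,"offset":[35,-10,0],"rotation":[0,0,-32]},
    {"gripper":0,"offset":[38.8,-12.6,0],"rotation":[0,0,-36]},
    {"gripper":0,"offset":[42.4,-15.4,0],"rotation":[0,0,-40]},
    {"gripper":0,"offset":[45.9,-18.5,0],"rotation":[0,0,-44]},
    {"gripper":0,"offset":[49,-21.8,0],"rotation":[0,0,-48]}
  ]
}}

```text
t: 12.53
eef_pos: [0.5397, -0.1326, 0.1283]
orientation: [0.207, 0.978, -0.001, 0.003]
contact_force: [-0.7, -0.1, 0.0]
opening: 0.0195
gripper_force: 59.3
```

```bash
cat > kn.py <<'E'
from h import *
K0=np.array([(.462,-.158),(.458,-.216),(.567,-.164),(.514,-.131),(.505,-.253),(.555,-.226)])
for c in ("side","top"):
    m=robot.read_camera(c);s=robot.read_state()
    for d in robot.outline_of(c,"knob0"):
        cc=d["pixels"].nonzero();p=ray(m,(cc[1].mean(),cc[0].mean()),.022)[:2];v=p-[.511,-.192]
        if np.hypot(*v)<.095: print(c,round(d["score"],2),p.round(3),"r",round(np.hypot(*v),3),"ang",round(np.degrees(np.arctan2(v[1],v[0]))%360))
e=s["eef_pos"];print(s["t"],e,s["contact_force"],s["q"][5],np.degrees(np.arctan2(e[1]+.192,e[0]-.511))%360,np.hypot(e[0]-.511,e[1]+.192))
E
python3 kn.py
```

```text
side 0.69 [ 0.485 -0.121] r 0.075 ang 110
side 0.65 [ 0.462 -0.213] r 0.054 ang 203
side 0.6 [ 0.448 -0.18 ] r 0.064 ang 169
side 0.52 [ 0.537 -0.167] r 0.036 ang 44
side 0.49 [ 0.521 -0.118] r 0.074 ang 82
top 0.62 [ 0.515 -0.116] r 0.076 ang 87
top 0.53 [ 0.48  -0.123] r 0.076 ang 114
top 0.46 [ 0.448 -0.145] r 0.079 ang 143
top 0.42 [ 0.444 -0.18 ] r 0.068 ang 170
12.6833 [ 0.53895752 -0.13229645  0.1277964 ] [-0.11080368  0.20428933 -1.43386984] -1.4336117995202713 64.90760603964321 0.06592523398834799
```

{"api": "jog_arm", "payload": {
  "plan": [
    {"gripper":0,"offset":[4.6,-0.2,0],"rotation":[0,0,-4]},
    {"gripper":0,"offset":[9.2,-0.6,0],"rotation":[0,0,-8]},
    {"gripper":0,"offset":[13.7,-1.4,0],"rotation":[0,0,-12]},
    {"gripper":0,"offset":[18.2,-2.6,0],"rotation":[0,0,-16]},
    {"gripper":0,"offset":[22.6,-4,0],"rotation":[0,0,-20]},
    {"gripper":0,"offset":[26.8,-5.7,0],"rotation":[0,0,-24]},
    {"gripper":0,"offset":[31,-7.7,0],"rotation":[0,0,-28]},
    {"gripper":0,"offset":[35,-10,0],"rotation":[0,0,-32]},
    {"gripper":0,"offset":[38.8,-12.6,0],"rotation":[0,0,-36]},
    {"gripper":0,"offset":[42.4,-15.4,0],"rotation":[0,0,-40]},
    {"gripper":0,"offset":[45.9,-18.5,0],"rotation":[0,0,-44]},
    {"gripper":0,"offset":[49,-21.8,0],"rotation":[0,0,-48]}
  ]
}}

```text
t: 13.73
eef_pos: [0.4852, -0.1322, 0.127]
orientation: [-0.209, 0.978, -0.001, 0.002]
contact_force: [0.1, 1.2, -1.3]
opening: 0.0192
gripper_force: 59.3
```

```bash
cat >> kn.py <<'E'
m=robot.read_camera("side");t=robot.read_camera("top")
o=np.hstack([cv2.resize(m["frame"][220:350,270:400],(400,400),interpolation=2),cv2.resize(t["frame"][215:315,345:445],(400,400),interpolation=2)])
cv2.imwrite("pics/kn_%d.png"%(s["t"]*10),o[:,:,::-1])
E
python3 kn.py; ls pics
```

```text
side 0.66 [ 0.537 -0.168] r 0.035 ang 44
side 0.52 [ 0.446 -0.195] r 0.065 ang 182
side 0.51 [ 0.462 -0.227] r 0.06 ang 216
side 0.49 [ 0.462 -0.134] r 0.076 ang 130
side 0.4 [ 0.491 -0.245] r 0.057 ang 249
top 0.64 [ 0.452 -0.132] r 0.085 ang 135
top 0.53 [ 0.437 -0.166] r 0.078 ang 161
top 0.45 [ 0.434 -0.198] r 0.077 ang 185
top 0.42 [ 0.446 -0.25 ] r 0.087 ang 222
13.8833 [ 0.48494671 -0.13228261  0.1268602 ] [ 0.27232248 -0.08382773  0.03849475] -2.3007382101975677 113.57050776570104 0.06515321233651299
c2.png
c3.png
c4.png
c5.png
crop1.png
kn_138.png
side0.png
top0.png
```

View pics/kn_138.png

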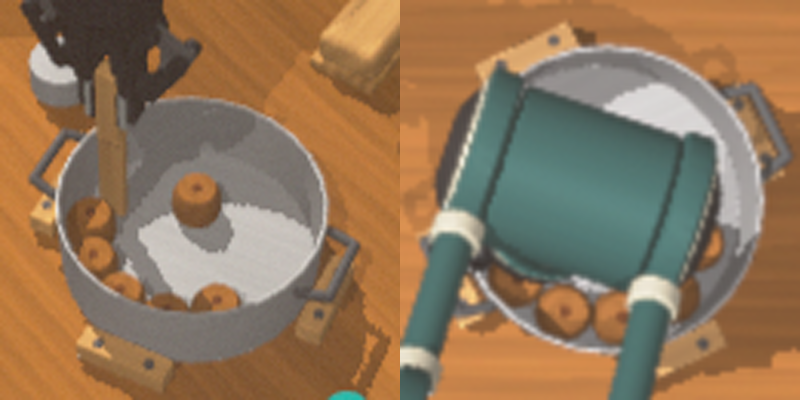

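```bash
python3 - <<'E'
from h import *
for p in ((.505,-.121),(.525,-.118),(.552,-.126),(.568,-.142),(.548,-.160),(.527,-.178)): print(p,goto(*p,.1265,113.6))
E
```

```text
(0.505, -0.121) ([-22.6, 2.2, 0.4], [-0.2, 0.1, 0.3])
(0.525, -0.118) ([-42.1, -3.2, 0.4], [-0.2, 0.1, 0.3])
(0.552, -0.126) ([-63.6, -21.4, 0.5], [-0.2, 0.1, 0.3])
(0.568, -0.142) ([-71.7, -42.5, 0.6], [-0.2, 0.1, 0.3])
(0.548, -0.16) ([-46.1, -50.9, 0.6], [-0.2, 0.1, 0.3])
(0.527, -0.178) ([-19.6, -58.9, 0.6], [-0.2, 0.1, 0.3])
```

One knob slipped inside and lies alone at crop pixel (197,200); the other five are gathered ahead of the blade along the near wall. I'll push the lone one to the pot's centre.

{"api": "jog_arm", "payload": {
  "plan": [
    {"gripper":0,"offset":[-11,1,0],"rotation":[0,0,0]},
    {"gripper":0,"offset":[-23,2,0],"rotation":[0,0,0]},
    {"gripper":0,"offset":[-42,-3,0],"rotation":[0,0,0]},
    {"gripper":0,"offset":[-54,-11,0],"rotation":[0,0,0]},
    {"gripper":0,"offset":[-64,-21,0],"rotation":[0,0,0]},
    {"gripper":0,"offset":[-69,-32,0],"rotation":[0,0,0]},
    {"gripper":0,"offset":[-72,-42,0],"rotation":[0,0,0]},
    {"gripper":0,"offset":[-66,-44,0],"rotation":[0,0,0]},
    {"gripper":0,"offset":[-58,-47,0],"rotation":[0,0,0]},
    {"gripper":0,"offset":[-50,-50,0],"rotation":[0,0,0]},
    {"gripper":0,"offset":[-44,-52,0],"rotation":[0,0,0]},
    {"gripper":0,"offset":[-38,-54,0],"rotation":[0,0,0]}
  ]
}}

```text
t: 15.03
eef_pos: [0.5399, -0.1664, 0.1268]
orientation: [-0.208, 0.978, -0.001, 0.001]
contact_force: [0.3, -0.5, -0.8]
opening: 0.0192
gripper_force: 59.3
```

{"api": "jog_arm", "payload": {
  "plan": [
    {"gripper":0,"offset":[6,-1,0],"rotation":[0,0,0]},
    {"gripper":0,"offset":[12,-3,0],"rotation":[0,0,0]},
    {"gripper":0,"offset":[18,-5,0],"rotation":[0,0,0]},
    {"gripper":0,"offset":[20,-5,0],"rotation":[0,0,0]},
    {"gripper":0,"offset":[20,-5,0],"rotation":[0,0,0]},
    {"gripper":0,"offset":[20,-5,0],"rotation":[0,0,0]},
    {"gripper":0,"offset":[20,-5,0],"rotation":[0,0,0]}
  ]
}}

```text
t: 15.62
eef_pos: [0.5254, -0.1785, 0.1269]
orientation: [-0.208, 0.978, -0.001, 0.001]
contact_force: [-0.1, -0.2, 0.1]
opening: 0.0194
gripper_force: 59.3
```

```bash
python3 kn.py; ls pics|grep kn
```

```text
side 0.65 [ 0.46  -0.132] r 0.078 ang 130
side 0.62 [ 0.462 -0.227] r 0.061 ang 216
side 0.51 [ 0.501 -0.189] r 0.01 ang 166
side 0.49 [ 0.491 -0.246] r 0.057 ang 250
top 0.65 [ 0.45  -0.238] r 0.076 ang 217
top 0.52 [ 0.434 -0.204] r 0.077 ang 189
top 0.47 [ 0.483 -0.252] r 0.066 ang 245
top 0.47 [ 0.455 -0.147] r 0.072 ang 141
15.7667 [ 0.52545882 -0.17847374  0.12684027] [ 0.28787688  0.64849907 -1.00806387] -2.361522409558459 43.09141229368115 0.019799418050924007
kn_138.png
kn_157.png
```

The lone knob is now at the pot's centre, and the other five are all more than 40 mm from where they lay. I'll lift the paddle out.

{"api": "jog_arm", "payload": {
  "plan": [
    {"gripper":0,"offset":[-2,0,-10],"rotation":[0,0,0]},
    {"gripper":0,"offset":[-2,0,-30],"rotation":[0,0,0]},
    {"gripper":0,"offset":[-2,0,-55],"rotation":[0,0,0]},
    {"gripper":0,"offset":[-2,0,-80],"rotation":[0,0,0]},
    {"gripper":0,"offset":[-2,0,-105],"rotation":[0,0,4]},
    {"gripper":0,"offset":[-2,0,-130],"rotation":[0,0,10]},
    {"gripper":0,"offset":[-2,0,-145],"rotation":[0,0,16]},
    {"gripper":0,"offset":[-2,0,-150],"rotation":[0,0,22]},
    {"gripper":0,"offset":[-2,0,-150],"rotation":[0,0,28]},
    {"gripper":0,"offset":[-2,0,-150],"rotation":[0,0,34]},
    {"gripper":0,"offset":[-2,0,-150],"rotation":[0,0,38]},
    {"gripper":0,"offset":[-2,0,-150],"rotation":[0,0,40]}
  ]
}}

```text
t: 16.92
eef_pos: [0.5269, -0.1774, 0.2779]
orientation: [0.141, 0.99, -0.001, 0.002]
contact_force: [0.3, -0.8, 0.2]
opening: 0.0194
gripper_force: 59.3
```

```bash
python3 - <<'E'
from h import *
print(robot.read_state()["eef_pos"],goto(.4801,.2191,.275,-13.5))
E
```

```text
[ 0.52686843 -0.1774296   0.27790267] ([155.4, 367.8, 1.8], [0.1, 0.3, 87.3])
```

{"api": "jog_arm", "payload": {
  "plan": [
    {"gripper":0,"offset":[8,18,0],"rotation":[0,0,5]},
    {"gripper":0,"offset":[18,43,0],"rotation":[0,0,11]},
    {"gripper":0,"offset":[30,70,0],"rotation":[0,0,17]},
    {"gripper":0,"offset":[42,98,0],"rotation":[0,0,23]},
    {"gripper":0,"offset":[54,127,0],"rotation":[0,0,29]},
    {"gripper":0,"offset":[66,156,0],"rotation":[0,0,35]},
    {"gripper":0,"offset":[78,185,0],"rotation":[0,0,41]},
    {"gripper":0,"offset":[90,214,0],"rotation":[0,0,47]},
    {"gripper":0,"offset":[102,242,0],"rotation":[0,0,53]},
    {"gripper":0,"offset":[114,270,0],"rotation":[0,0,59]},
    {"gripper":0,"offset":[126,298,0],"rotation":[0,0,65]},
    {"gripper":0,"offset":[136,321,0],"rotation":[0,0,70]}
  ]
}}

```text
t: 17.92
eef_pos: [0.4839, 0.1707, 0.2771]
orientation: [0.683, 0.73, 0.001, 0.002]
contact_force: [0.9, -0.1, -1.0]
opening: 0.0193
gripper_force: 59.3
```

{"api": "jog_arm", "payload": {
  "plan": [
    {"gripper":0,"offset":[0,0,0],"rotation":[0,0,5]},
    {"gripper":0,"offset":[0,0,0],"rotation":[0,0,10]},
    {"gripper":0,"offset":[0,0,0],"rotation":[0,0,14.5]},
    {"gripper":0,"offset":[0,0,0],"rotation":[0,0,17.3]},
    {"gripper":0,"offset":[0,0,0],"rotation":[0,0,17.3]},
    {"gripper":0,"offset":[0,0,0],"rotation":[0,0,17.3]}
  ]
}}

```text
t: 18.42
eef_pos: [0.4844, 0.1687, 0.2767]
orientation: [0.784, 0.621, 0.001, 0.002]
contact_force: [0.6, 0.3, -0.5]
opening: 0.0192
gripper_force: 59.3
```

```bash
python3 - <<'E'
from h import *
print(robot.read_state()["eef_pos"],goto(.4801,.2191,.275,-13.5))
E
```

```text
[0.48435657 0.16869929 0.27665497] ([48.1, -15.7, 1.5], [0.2, 0.1, 0.3])
```

{"api": "jog_arm", "payload": {
  "plan": [
    {"gripper":0,"offset":[12,-4,0],"rotation":[0,0,0]},
    {"gripper":0,"offset":[26,-8,0],"rotation":[0,0,0]},
    {"gripper":0,"offset":[40,-13,0],"rotation":[0.2,0.1,0.3]},
    {"gripper":0,"offset":[48.1,-15.7,10],"rotation":[0.2,0.1,0.3]},
    {"gripper":0,"offset":[48.1,-15.7,30],"rotation":[0.2,0.1,0.3]},
    {"gripper":0,"offset":[48.1,-15.7,55],"rotation":[0.2,0.1,0.3]},
    {"gripper":0,"offset":[48.1,-15.7,75],"rotation":[0.2,0.1,0.3]},
    {"gripper":0,"offset":[48.1,-15.7,90],"rotation":[0.2,0.1,0.3]},
    {"gripper":0,"offset":[48.1,-15.7,90],"rotation":[0.2,0.1,0.3]},
    {"gripper":0,"offset":[48.1,-15.7,90],"rotation":[0.2,0.1,0.3]}
  ]
}}

```text
t: 19.25
eef_pos: [0.4792, 0.2187, 0.1845]
orientation: [0.786, 0.619, -0.001, -0.001]
contact_force: [0.7, -0.1, 0.2]
opening: 0.0191
gripper_force: 59.3
```

```bash
python3 - <<'E'
from h import *
m=robot.read_camera("side");s=robot.read_state();e=s["eef_pos"];print(e,goto(.4801,.2191,.129,-13.5))
u=proj(m,np.array([e[0],e[1],e[2]-.114]));f=m["frame"]
print(u);cv2.imwrite("pics/c6.png",cv2.resize(f[130:250,170:290],(600,600),interpolation=cv2.INTER_NEAREST)[:,:,::-1])
E
```

```text
[0.48029629 0.21900263 0.1859053 ] ([0.0, -0.2, 56.9], [-0.0, -0.0, -0.1])
[225.69131918 191.72931933]
```

View pics/c6.png

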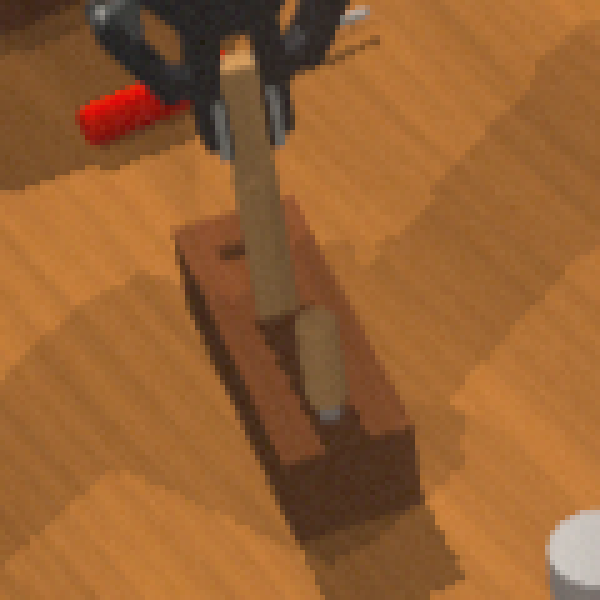

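The blade's end is just above the slot's mouth at crop pixel (275,315). I'll insert it gently.

{"api": "jog_arm", "payload": {
  "plan": [
    {"gripper":0,"offset":[0,-0.2,6],"rotation":[0,0,0]},
    {"gripper":0,"offset":[0,-0.2,12],"rotation":[0,0,0]},
    {"gripper":0,"offset":[0,-0.2,17],"rotation":[0,0,0]},
    {"gripper":0,"offset":[0,-0.2,22],"rotation":[0,0,0]},
    {"gripper":0,"offset":[0,-0.2,26],"rotation":[0,0,0]},
    {"gripper":0,"offset":[0,-0.2,30],"rotation":[0,0,0]},
    {"gripper":0,"offset":[0,-0.2,30],"rotation":[0,0,0]}
  ]
}}

```text
t: 19.88
eef_pos: [0.4799, 0.2186, 0.1549]
orientation: [0.786, 0.619, -0.0, -0.0]
contact_force: [0.7, -0.2, 0.0]
opening: 0.0194
gripper_force: 59.3
```

In freely. I'll go the remaining 25 mm, then release once it is home.

{"api": "jog_arm", "payload": {
  "plan": [
    {"gripper":0,"offset":[0,0,6],"rotation":[0,0,0]},
    {"gripper":0,"offset":[0,0,12],"rotation":[0,0,0]},
    {"gripper":0,"offset":[0,0,17],"rotation":[0,0,0]},
    {"gripper":0,"offset":[0,0,21],"rotation":[0,0,0]},
    {"gripper":0,"offset":[0,0,24],"rotation":[0,0,0]},
    {"gripper":0,"offset":[0,0,25],"rotation":[0,0,0]},
    {"gripper":0,"offset":[0,0,25.5],"rotation":[0,0,0]},
    {"gripper":0,"offset":[0,0,25.5],"rotation":[0,0,0]}
  ]
}}

```text
t: 20.55
eef_pos: [0.4801, 0.2188, 0.1303]
orientation: [0.786, 0.619, -0.0, -0.0]
contact_force: [1.3, 0.1, -0.1]
opening: 0.019
gripper_force: 59.4
```

{"api": "jog_arm", "payload": {
  "plan": [
    {"gripper":0,"offset":[0,0,1],"rotation":[0,0,0]},
    {"gripper":0.6,"offset":[0,0,1],"rotation":[0,0,0]},
    {"gripper":0.6,"offset":[0,0,1],"rotation":[0,0,0]},
    {"gripper":0.8,"offset":[0,0,1],"rotation":[0,0,0]},
    {"gripper":0.8,"offset":[0,0,1],"rotation":[0,0,0]},
    {"gripper":0.8,"offset":[0,0,1],"rotation":[0,0,0]},
    {"gripper":0.8,"offset":[0,0,-10],"rotation":[0,0,0]},
    {"gripper":0.8,"offset":[0,0,-35],"rotation":[0,0,0]},
    {"gripper":0.8,"offset":[0,0,-65],"rotation":[0,0,0]},
    {"gripper":0.8,"offset":[0,0,-100],"rotation":[0,0,0]},
    {"gripper":0.8,"offset":[0,0,-130],"rotation":[0,0,0]},
    {"gripper":0.8,"offset":[0,0,-130],"rotation":[0,0,0]}
  ]
}}

```text
t: 21.55
eef_pos: [0.4841, 0.2204, 0.2695]
orientation: [0.786, 0.618, 0.007, 0.002]
contact_force: [0.1, 0.2, 0.4]
opening: 0.0684
gripper_force: 0.0
```

```bash
python3 kn.py; python3 - <<'E'
from h import *
m=robot.read_camera("side");t=robot.read_camera("top");f=m["frame"]
o=np.hstack([cv2.resize(f[110:350,170:420],(500,480),interpolation=2),cv2.resize(t["frame"][215:315,345:420],(300,480),interpolation=2)])
cv2.imwrite("pics/end.png",o[:,:,::-1]);print([proj(m,np.array([.483,.2195,z])).round() for z in (.18,)])
E
```

```text
side 0.65 [ 0.501 -0.191] r 0.01 ang 172
side 0.59 [ 0.462 -0.131] r 0.078 ang 129
side 0.53 [ 0.445 -0.163] r 0.073 ang 156
top 0.65 [ 0.457 -0.134] r 0.079 ang 133
top 0.63 [ 0.5   -0.188] r 0.012 ang 160
top 0.6 [ 0.436 -0.167] r 0.079 ang 161
top 0.57 [ 0.449 -0.239] r 0.078 ang 217
top 0.5 [ 0.434 -0.205] r 0.078 ang 189
top 0.44 [ 0.484 -0.254] r 0.068 ang 247
21.7 [0.48020837 0.21880972 0.26117129] [-0.04826937 -1.07050805 -1.25653561] 0.6170196565941518 94.28650435186768 0.4119620743363063
[array([221., 160.])]
```

View pics/end.png

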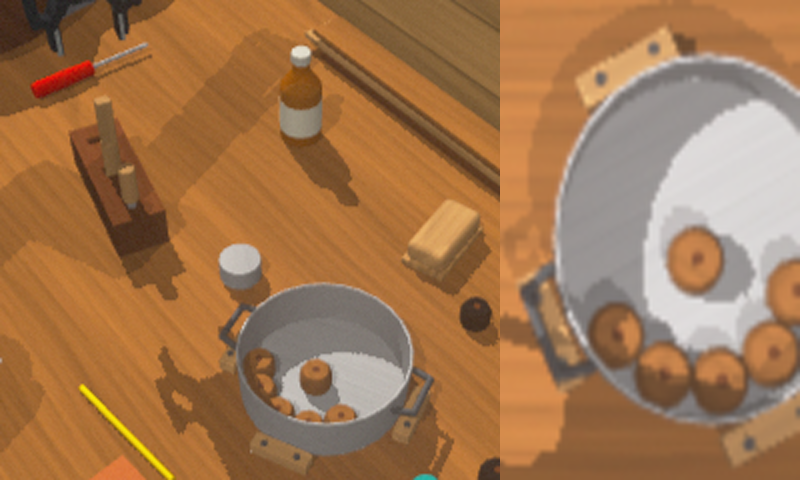

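The paddle stands home in its slot: its top is at full-frame pixel (221,160), as predicted. The six knobs lie displaced in the pot, and the bystanders are where they were.

```bash
python3 -c "
from h import *
print(robot.job_done())"
```

```text
the job is handed in; nothing more can be done
None
```

I handed the job in at about 22 s: the knobs are stirred, with five measured more than 40 mm from where they lay and the sixth moved to the pot's centre. The paddle is back home in its slot and released, and the bystanders look undisturbed. The hand-in call returned no verdict.

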